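# Find the rocking corner of the jig plate and hold its shim flat

## Task

One corner of the loose jig plate rocks, because the shim under it is bowed. With the fingertips, press briefly on each corner pad in turn - red, black, green, blue - to feel which corner gives; then press that corner down until its shim is flat, and finish while still holding it there, pressing steadily, so that its screw can be tightened. Only press, never with great force: do not lift the plate, and leave everything lying around it where it is.

Things in the scene. Friction and masses are not known exactly. Their poses are not given: they have to be found in the camera images.
- plate: loose aluminium jig plate, 190x150x12 mm (x by y by thickness), with a small pale flange (60 mm across, 25 mm high) bolted on its middle. Origin: centre of the plate's underside, 30 mm above the table; x along its long side, y along its short side, z up. It lies on four round seats, one under each corner pad
- pad_red: red round press pad, 28 mm across and 6 mm high, fixed on the top of one corner of the plate, its centre at (+73, +53) mm in the plate's x, y. Origin: centre of its underside; its top is 6 mm higher, 48 mm above the table at the start. Press on it from above
- pad_black: black round press pad, 28 mm across and 6 mm high, fixed on the top of one corner of the plate, its centre at (+73, -53) mm in the plate's x, y. Origin: centre of its underside; its top is 6 mm higher, 48 mm above the table at the start. Press on it from above
- pad_green: green round press pad, 28 mm across and 6 mm high, fixed on the top of one corner of the plate, its centre at (-73, -53) mm in the plate's x, y. Origin: centre of its underside; its top is 6 mm higher, 48 mm above the table at the start. Press on it from above
- pad_blue: blue round press pad, 28 mm across and 6 mm high, fixed on the top of one corner of the plate, its centre at (-73, +53) mm in the plate's x, y. Origin: centre of its underside; its top is 6 mm higher, 48 mm above the table at the start. Press on it from above
- shim_1 (a joint): how far (m) one of the four round yellow shims (30 mm across, under the corner pads) is pressed down: 0 as found, 0.005 to 0.006 flat (plate on the seat). Which lies under which pad varies. Three are sound: under 1 mm at 15 N. One is bowed: it gives from about 2 N, 1.1 mm a newton, is flat at about 7 to 8 N, springs back. All four look alike
- shim_2 (a joint): how far (m) one of the four round yellow shims (30 mm across, under the corner pads) is pressed down: 0 as found, 0.005 to 0.006 flat (plate on the seat). Which lies under which pad varies. Three are sound: under 1 mm at 15 N. One is bowed: it gives from about 2 N, 1.1 mm a newton, is flat at about 7 to 8 N, springs back. All four look alike
- shim_3 (a joint): how far (m) one of the four round yellow shims (30 mm across, under the corner pads) is pressed down: 0 as found, 0.005 to 0.006 flat (plate on the seat). Which lies under which pad varies. Three are sound: under 1 mm at 15 N. One is bowed: it gives from about 2 N, 1.1 mm a newton, is flat at about 7 to 8 N, springs back. All four look alike
- shim_4 (a joint): how far (m) one of the four round yellow shims (30 mm across, under the corner pads) is pressed down: 0 as found, 0.005 to 0.006 flat (plate on the seat). Which lies under which pad varies. Three are sound: under 1 mm at 15 N. One is bowed: it gives from about 2 N, 1.1 mm a newton, is flat at about 7 to 8 N, springs back. All four look alike
- frame: fixed dark steel base plate, 240x200x10 mm, on the table under the jig plate, with the same axes. Origin: centre of its underside. Six steel pins on it (10 mm thick, tops 47 mm above the table, 2 mm off the plate's edges, none within 40 mm of a pad's centre) keep the plate from sliding
- mug: bystander: blue-grey mug, 81x113x88 mm. Origin: centre of its underside
- tape_1: bystander: roll of blue tape, 104 mm across, 24 mm high. Origin: centre of its underside
- print_blade: bystander: grey printed blade on a foot, 28x42x70 mm. Origin: centre of its underside
- hex_key: bystander: bent steel hex key, 90x33x9 mm, lying beside the frame. Origin: centre of its underside
- screwdriver: bystander: orange screwdriver, 165x25x27 mm, lying beside the frame. Origin: centre of its underside
- clamp: bystander: orange and black spring clamp, 34x96x19 mm, lying beyond the frame. Origin: centre of its underside

How it is judged:
By the outcome, as a careful person would: the job done as asked, in the order asked, and still so for the second after the job is handed in, while the arm keeps its last pose, push and grip.
It also fails if it takes over 53 s, if anything falls off the work surface, if the arm or the gripper's body presses on something with over 40 N, if the wrist force passes 120 N, or if a joint passes its speed limit or range.

## Robot

A 7-joint arm with a two-finger parallel gripper is mounted at the origin on a cart in front of the work surface, level with it; the furniture and walls round the work are solid. World frame = base frame: x ahead of the robot, y to its left, z up, the work surface at z = 0. Lengths are in m, angles in rad, forces in N, time in s.
With the tool pointing down it reaches from about 0.425 to 0.925 m from the base axis. Payload 6.8 kg.
Tool frame: the origin (TCP) lies between the finger pads; the fingertips stand 25 mm ahead of it and the grasp point (between the pads) lies 6 mm ahead of it; z points along the fingers, y is the line along which they close (so a half turn about z gives the same grasp; the last joint's range is limited). The gripper opens to 85 mm and grips with 20 to 120 N. Pads are 22 mm wide; open, the fingers measure 114 mm over their backs; the gripper's body (76 mm by 85 mm) begins 54 mm behind the grasp point. The pads swing forward as they close: fully open they stand 13 mm farther back than shut.
Start: joints at [-1.38, 0.477, 0.022, 1.555, -0.011, 1.109, -0.083], TCP at [0.199, 0.645, 0.229] pointing down, gripper open.
Joint ranges: [-2.96, 2.96], [-0.34, 2.1], [-1.41, 1.46], [0.24, 2.44], [-1.37, 4.51], [0.17, 1.92], [-2.96, 2.96]. Speed limits (rad/s): [2.39, 2.39, 3.14, 3.14, 3.14, 3.14, 3.14].

## Interface

Orientations are given as a rotation vector (axis times angle).
In Python, from cell import telemetry, vision, r, nets gives the robot as it stands.
- The arm moves only by the tool arm_command, never from a script. Its argument "motion" is a list of rows, each an object of numbers: "jaw": the finger opening in mm, from 0 to 85.4; "x", "y", "z": the shift along the tool's x, y, z in mm; "ax", "ay", "az": the turn, a rotation vector about the tool's x, y, z in degrees. In form: [{"jaw": .., "x": .., "y": .., "z": .., "ax": .., "ay": .., "az": ..}, ...]. A call has 1 to 10 rows; each row shifts and turns the commanded pose from where the row before left it, along the tool's axes as they then stand; what a row does not reach is not made up. A row lasts 1/12 s, in which the tool goes at most 41.7 mm and 7.16 degrees, less where a joint would pass 70% of its speed; a pose out of reach is approached as far as the arm can. A call is refused whole if a number of a shift passes 41.7 or a number of a turn 7.16, either way. A call with a gripper value outside its range is refused whole. The fingers move at their own pace and stop on an object; "newtons" is the grip in N (left out, the last holds). Time passes only in rows, so rows that do not move let the fingers close. It gives the time, the measured TCP pose, the force, the opening and the grip force at its end, in the units of the state.
- telemetry.get_state(): the state, without advancing time (a new reading comes with each control period).
- vision.capture(name): name is "side" or "top"; returns the picture (420x560x3 uint8, red, green, blue); there is no depth.
- vision.get_calibration(name): a dict with "intrinsics" (3x3 intrinsics, pixels), "k1" (the pictures are not rectified: a ray, as slopes to the right and down, at radius r is drawn at 1 + k1 r^2 times it, then the intrinsics apply), "R" (3x3) and "t" (3): a world point X has camera coordinates R X + t. Camera axes: x right, y down, z forward; pixel columns grow to the right and rows downward; lengths in m; the calibration is good to about 2 mm. A picture is of the moment at which its call begins. get_calibration takes no time and is no camera call.
- r.hand_in(): hands the job in; it is judged then, once.
Trained networks look in the newest picture that a camera, given by its name, has taken for a name from the list of things; names that differ only in an ending like _2 or _b are one class to them, and where a whole thing is asked for, a point or a joint stands for the part that bears it (a point fixed in the world has none). Each returns a list of dicts, best first, with "confidence" (0 to 1); they miss things now and then, are a little off and sometimes report something else, mostly with a low value. They report only what shows in the picture. A call takes as long as a camera call.
- nets.boxes_of(camera, query): "bbox" ([left, top, width, height] in pixels, round what is visible of it).
- nets.cut_out(camera, query): "region" (420x560 bool, what is visible of it) and "bbox" ([left, top, width, height] in pixels, round what is visible of it).
The state is a dict: "clock": time; "joints": joint angles; "dq": joint speeds; "joint_efforts": joint torques, N m; "tool_pos": TCP position; "tcp_rot": TCP orientation; "force": force on the tool from outside, world axes, zero at the start; "wrist_torque": the same for the moment, N m; "finger_gap": opening from 0.0 (shut) to 1.0 (fully open); "finger_force": force on a finger pad.
Only numpy, scipy, OpenCV 4.12 (cv2) and the standard library are available. Lean on these libraries where they do the work, as an engineer would, in place of code of your own. Each camera call takes 0.05 s, during which the arm holds its last target. There are 200 camera calls.

## Working session

There is one attempt and no reset: what is moved stays moved. The work goes in short steps, Python scripts to look and compute and a tool call to move; the robot and the scene stay as the last step left them, time stands still between calls to the robot, and variables do not carry over. Pictures are saved under pics/ and viewed, at most 10 in all, crops included, and the job is handed in when it is done.

Besides the shell and the picture viewer there is one more tool, called after "Emit:" in YAML: its name, and indented under it one key for each argument. arm_command: Moves the arm, as the interface text tells. Its arguments: {"type":"object","properties":{"motion":{"type":"array"},"newtons":{"type":"number"}},"required":["motion"]}

```bash
mkdir -p pics; ls; python3 - <<'E'
from cell import telemetry, vision, r, nets
import cv2, numpy as np
s=telemetry.get_state(); print({k:np.round(v,4).tolist() for k,v in s.items()})
for n in("top","side"):
    im=vision.capture(n); cv2.imwrite(f"pics/{n}0.png",im[:,:,::-1]); c=vision.get_calibration(n); print(n,c)
    for q in("pad_red","pad_black","pad_green","pad_blue","plate"):
        print(q,[(np.round(d["bbox"],1).tolist(),round(d["confidence"],2)) for d in nets.boxes_of(n,q)[:3]])
print(telemetry.get_state()["clock"])
E
```

```text
pics
{'clock': 0.0, 'joints': [-1.3801, 0.4778, 0.0223, 1.5564, -0.0115, 1.1093, -0.0831], 'dq': [0.0002, -0.0005, 0.0003, -0.0003, -0.0004, -0.001, -0.0007], 'joint_efforts': [-0.0008, -59.6453, 1.607, -28.1207, 0.0123, 0.0094, 0.0], 'tool_pos': [0.1985, 0.6445, 0.2278], 'tcp_rot': [-0.4675, -3.1065, 0.0028], 'force': [-0.5143, -0.979, 0.3998], 'wrist_torque': [0.0672, 0.0251, -0.0246], 'finger_force': 0.0, 'finger_gap': 0.9983}
top {'intrinsics': array([[482.0339221 ,   0.        , 285.71842042],
       [  0.        , 482.0339221 , 214.30182427],
       [  0.        ,   0.        ,   1.        ]]), 'k1': -0.09830866000938303, 'R': array([[-0.02388946, -0.99958957, -0.01581101],
       [-0.9959852 ,  0.02516219, -0.0859089 ],
       [ 0.08627148,  0.01369522, -0.99617753]]), 't': array([0.03582385, 0.56378601, 1.44717312])}
pad_red [([279.9, 196.7, 8.2, 7.0], 0.62), ([263.7, 169.1, 89.1, 99.9], 0.37)]
pad_black []
pad_green []
pad_blue []
plate [([270.8, 178.5, 70.9, 76.0], 0.7)]
side {'intrinsics': array([[419.82591192,   0.        , 273.06260261],
       [  0.        , 419.82591192, 209.97483727],
       [  0.        ,   0.        ,   1.        ]]), 'k1': -0.03780060467849455, 'R': array([[ 0.99939792, -0.02961206,  0.01808082],
       [ 0.00457888, -0.40399973, -0.91474764],
       [ 0.03439221,  0.91427969, -0.4036209 ]]), 't': array([-0.57733721,  0.06759712,  1.42250017])}
pad_red []
pad_black [([251.8, 265.8, 18.4, 30.7], 0.74)]
pad_green [([273.4, 247.8, 26.8, 10.6], 0.21)]
pad_blue []
plate [([232.5, 212.7, 70.0, 25.4], 0.95)]
0.6
```

```bash
python3 - <<'E'
import cv2
a=cv2.imread("pics/top0.png");cv2.imwrite("pics/t.png",cv2.resize(a[120:320,180:440],None,fx=3,fy=3,interpolation=3))
a=cv2.imread("pics/side0.png");cv2.imwrite("pics/s.png",cv2.resize(a[150:320,150:410],None,fx=3,fy=3,interpolation=3))
E
```

```text
(no output)
```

View pics/t.png

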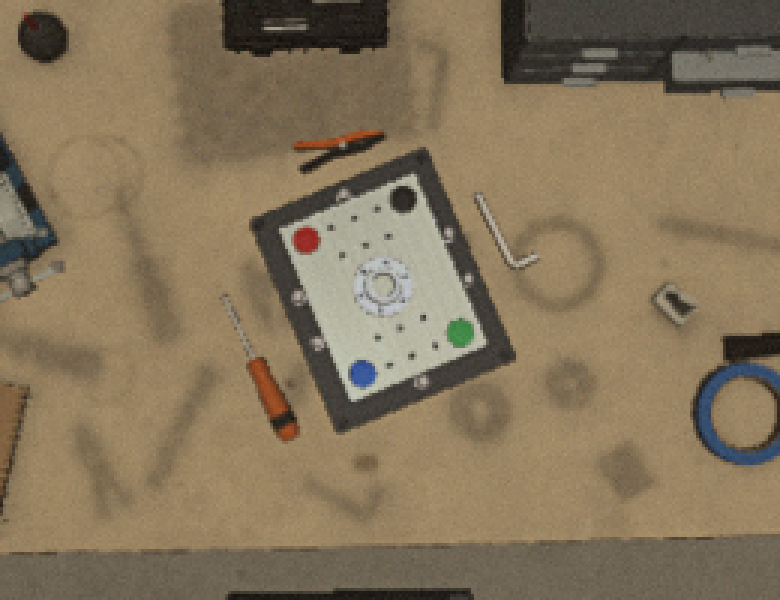

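View pics/s.png

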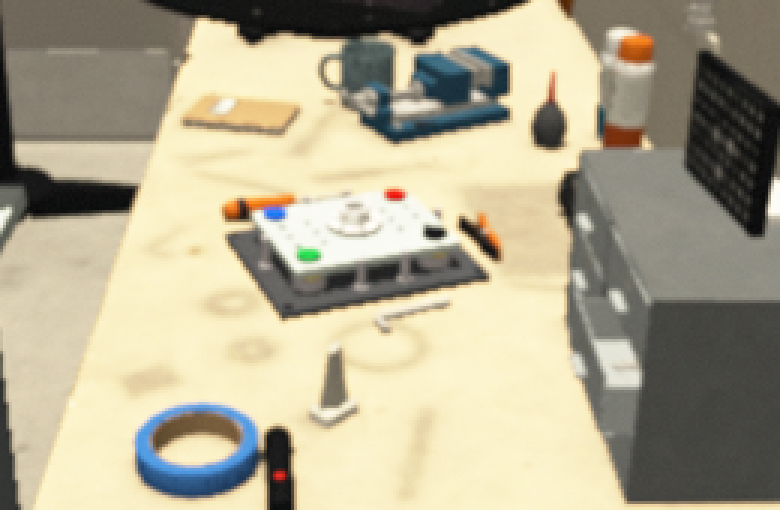

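View pics/top0.png

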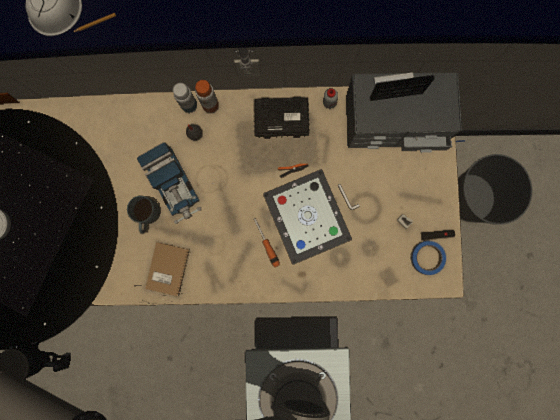

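The top crop shows red at about (282,200), black (314,186), green (333,231) and blue (301,245) in full-picture pixels. In the side view they are at about red (282,215), black (294,227), green (253,235) and blue (241,221). I'll refine these and triangulate.

```bash
cat > h.py <<'E'
import cv2, numpy as np
from cell import telemetry, vision, r, nets
def ray(n,uv):
    c=vision.get_calibration(n);K=c["intrinsics"]
    p=cv2.undistortPoints(np.array([[uv]],float),K,np.array([c["k1"],0,0,0,0.]))[0,0]
    # OpenCV k1 model equals the stated one
    R,t=c["R"],c["t"]; d=R.T@np.array([*p,1]); return -R.T@t,d/np.linalg.norm(d)
def tri(ua,ub):
    A=np.zeros((3,3));b=np.zeros(3);L=[]
    for n,u in(("top",ua),("side",ub)):
        o,d=ray(n,u);M=np.eye(3)-np.outer(d,d);A+=M;b+=M@o;L.append((M,o))
    X=np.linalg.solve(A,b);return X,[np.linalg.norm(M@(X-o)) for M,o in L]
def blob(im,uv,tol,rad=9):
    u,v=map(int,uv);hsv=im.astype(int);ref=hsv[v,u]
    m=(np.abs(hsv-ref).max(2)<tol);y,x=np.indices(m.shape);m&=(np.hypot(x-u,y-v)<rad)
    _,l=cv2.connectedComponents(m.astype(np.uint8));m=l==l[v,u]
    return np.array([x[m].mean(),y[m].mean()]),m.sum()
def inplane(n,uv,z):
    o,d=ray(n,uv);return o+d*(z-o[2])/d[2]
E
python3 - <<'E'
from h import *
T=dict(red=(282,200),black=(314,186),green=(333,231),blue=(301,245))
S=dict(red=(282,215),black=(294,227),green=(253,235),blue=(241,221))
t=cv2.imread("pics/top0.png");s=cv2.imread("pics/side0.png")
loc=dict(red=(73,53),black=(73,-53),green=(-73,-53),blue=(-73,53));P=[];Q=[];P2=[]
for k in T:
    a,na=blob(t,T[k],60);b,nb=blob(s,S[k],70)
    X,e=tri(a,b);print(k,a.round(1),na,b.round(1),nb,X.round(4),np.round(e,4),inplane("top",a,.048).round(4),inplane("side",b,.048).round(4))
    P.append(X[:2]);Q.append(np.array(loc[k])/1e3);P2.append((inplane("top",a,.048)[:2]+inplane("side",b,.048)[:2])/2)
Q=np.array(Q)
for P in(P,P2):
    P=np.array(P);c=P.mean(0);z=((P-c)@[1,1j])/1;w=Q@[1,1j];th=np.angle((z*w.conj()).sum())
    f=c+np.array([(w*np.exp(1j*th)).real,(w*np.exp(1j*th)).imag]).T
    print("centre",c,"yaw",np.degrees(th),"\n",f.round(4),"\nres",(P-f).round(4).tolist())
E
```

```text
red [281.6 199.6] 64 [281.  214.5] 10 [0.6064 0.0329 0.0454] [0.001 0.001] [0.6071 0.0329 0.048 ] [0.605  0.0268 0.048 ]
black [313.9 186. ] 66 [294.4 227.1] 17 [ 0.6454 -0.0657  0.0455] [0.0011 0.0011] [ 0.6461 -0.0656  0.048 ] [ 0.6437 -0.0711  0.048 ]
green [333.1 230.5] 70 [252.1 234.7] 21 [ 0.5091 -0.1193  0.0448] [0.0012 0.0012] [ 0.5101 -0.119   0.048 ] [ 0.508  -0.1257  0.048 ]
blue [300.2 244.1] 66 [241.2 221. ] 16 [ 0.4709 -0.0196  0.0447] [0.0012 0.0012] [ 0.472  -0.0195  0.048 ] [ 0.47   -0.0267  0.048 ]
centre [ 0.55792098 -0.0429153 ] yaw 21.307971841390593 
 [[ 0.6067  0.033 ]
 [ 0.6452 -0.0658]
 [ 0.5092 -0.1188]
 [ 0.4707 -0.0201]] 
res [[-0.0003, -0.0001], [0.0002, 0.0001], [-0.0001, -0.0005], [0.0002, 0.0005]]
centre [ 0.55775614 -0.04598956] yaw 21.45361686634043 
 [[ 0.6063  0.03  ]
 [ 0.6451 -0.0686]
 [ 0.5092 -0.122 ]
 [ 0.4704 -0.0234]] 
res [[-0.0003, -0.0002], [-0.0001, 0.0003], [-0.0002, -0.0003], [0.0006, 0.0003]]
```

View pics/side0.png

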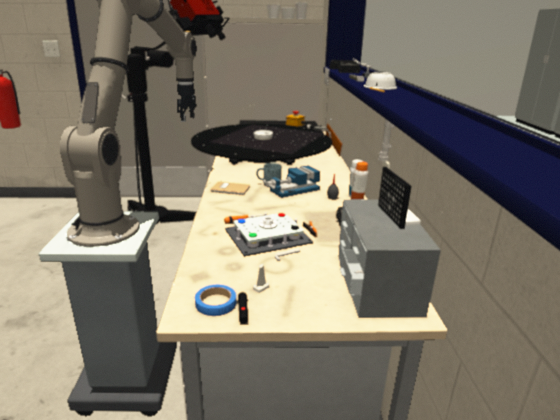

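Emit:
arm_command:
  motion:
    - {"jaw": 0, "x": -15, "y": -12}
    - {"x": -30, "y": -24}
    - {"x": -30, "y": -24}
    - {"x": -30, "y": -24}
    - {"x": -30, "y": -24}
    - {"x": -30, "y": -24}
    - {"x": -30, "y": -24}
    - {"x": -30, "y": -24}
    - {"x": -30, "y": -24}
    - {"x": -30, "y": -24}

```text
validation failed for argument at $.mo...
```

Emit:
arm_command:
  motion:
    - {"jaw": 0, "x": -15, "y": -12, "z": 0, "ax": 0, "ay": 0, "az": 0}
    - {"jaw": 0, "x": -30, "y": -24, "z": 0, "ax": 0, "ay": 0, "az": 0}
    - {"jaw": 0, "x": -30, "y": -24, "z": 0, "ax": 0, "ay": 0, "az": 0}
    - {"jaw": 0, "x": -30, "y": -24, "z": 0, "ax": 0, "ay": 0, "az": 0}
    - {"jaw": 0, "x": -30, "y": -24, "z": 0, "ax": 0, "ay": 0, "az": 0}
    - {"jaw": 0, "x": -30, "y": -24, "z": 0, "ax": 0, "ay": 0, "az": 0}
    - {"jaw": 0, "x": -30, "y": -24, "z": 0, "ax": 0, "ay": 0, "az": 0}
    - {"jaw": 0, "x": -30, "y": -24, "z": 0, "ax": 0, "ay": 0, "az": 0}
    - {"jaw": 0, "x": -30, "y": -24, "z": 0, "ax": 0, "ay": 0, "az": 0}
    - {"jaw": 0, "x": -30, "y": -24, "z": 0, "ax": 0, "ay": 0, "az": 0}

```text
clock: 1.43
tool_pos: [0.4048, 0.3417, 0.2292]
tcp_rot: [0.467, 3.106, 0.001]
force: [0.9, 1.0, -1.1]
finger_gap: 0.003
finger_force: 0.0
```

Emit:
arm_command:
  motion:
    - {"jaw": 0, "x": -29, "y": -24, "z": 0, "ax": 0, "ay": 0, "az": 0}
    - {"jaw": 0, "x": -29, "y": -24, "z": 0, "ax": 0, "ay": 0, "az": 0}
    - {"jaw": 0, "x": -29, "y": -24, "z": 0, "ax": 0, "ay": 0, "az": 0}
    - {"jaw": 0, "x": -29, "y": -24, "z": 0, "ax": 0, "ay": 0, "az": 0}
    - {"jaw": 0, "x": -29, "y": -24, "z": 0, "ax": 0, "ay": 0, "az": 0}
    - {"jaw": 0, "x": -29, "y": -24, "z": 10, "ax": 0, "ay": 0, "az": 0}
    - {"jaw": 0, "x": -29, "y": -24, "z": 10, "ax": 0, "ay": 0, "az": 0}
    - {"jaw": 0, "x": -29, "y": -24, "z": 10, "ax": 0, "ay": 0, "az": 0}
    - {"jaw": 0, "x": -29, "y": -24, "z": 15, "ax": 0, "ay": 0, "az": 0}
    - {"jaw": 0, "x": -18, "y": -16, "z": 25, "ax": 0, "ay": 0, "az": 0}

```text
clock: 2.27
tool_pos: [0.6059, 0.0354, 0.1606]
tcp_rot: [0.472, 3.1, 0.0]
force: [-0.0, 0.6, 0.3]
finger_gap: 0.0
finger_force: 0.0
```

Emit:
arm_command:
  motion:
    - {"jaw": 0, "x": 0, "y": 0, "z": 30, "ax": 0, "ay": 0, "az": 0}
    - {"jaw": 0, "x": 0, "y": 0, "z": 15, "ax": 0, "ay": 0, "az": 0}
    - {"jaw": 0, "x": 0, "y": 0, "z": 0, "ax": 0, "ay": 0, "az": 0}
    - {"jaw": 0, "x": 0, "y": 0, "z": 0, "ax": 0, "ay": 0, "az": 0}

```text
clock: 2.6
tool_pos: [0.6019, 0.0395, 0.1134]
tcp_rot: [-0.467, -3.105, 0.001]
force: [0.3, -0.1, 0.0]
finger_gap: -0.002
finger_force: 0.0
```

```bash
cat > g.py <<'E'
import sys
from h import *
from scipy.spatial.transform import Rotation as Ro
T=dict(red=(.607,.033),black=(.6455,-.066),green=(.5095,-.119),blue=(.471,-.020))
s=telemetry.get_state();R=Ro.from_rotvec(s["tcp_rot"]).as_matrix();p=np.array(s["tool_pos"])
print(s["clock"],p.round(4),"F",np.round(s["force"],2),"q",np.round(s["joints"],2),"\nR",R.round(3).tolist())
for k in sys.argv[1:]: print(k,"tool mm",(R.T@(np.array([*T[k],p[2]])-p)*1e3).round(1))
E
python3 g.py red black green blue
python3 - <<'E'
from h import *
for n in("top","side"):
    im=vision.capture(n)[:,:,::-1];im=im[150:280,220:380] if n=="top" else im[150:280,200:360]
    cv2.imwrite(f"pics/{n}1.png",cv2.resize(im,None,fx=4,fy=4,interpolation=3))
E
```

```text
2.6 [0.6019 0.0395 0.1134] F [ 0.31 -0.1   0.03] q [-0.38  0.5   0.28  1.85 -0.18  0.82  1.26] 
R [[-0.956, 0.294, -0.002], [0.294, 0.956, -0.0], [0.001, -0.001, -1.0]]
red tool mm [-6.8 -4.8 -0. ]
black tool mm [-72.7 -88.1  -0. ]
green tool mm [  41.7 -178.7    0.2]
blue tool mm [107.6 -95.4   0.2]
```

View pics/side1.png

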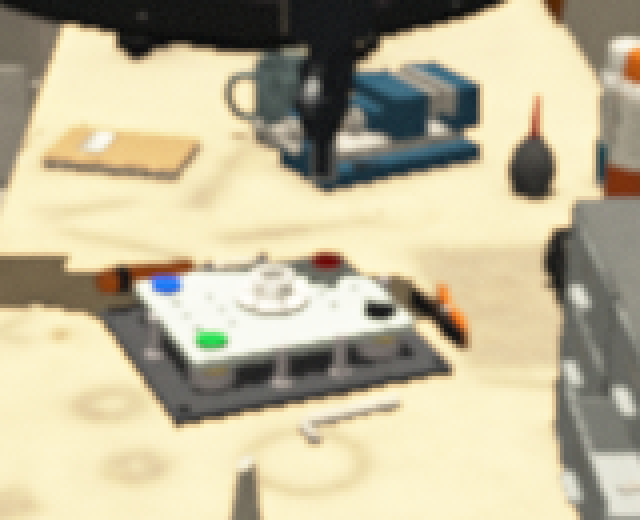

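The side crop shows the shut fingertip at (281,196) full-picture, right above the red pad at (281,215), with nothing in between. I'll descend to just above it.

Emit:
arm_command:
  motion:
    - {"jaw": 0, "x": -7, "y": -5, "z": 20, "ax": 0, "ay": 0, "az": 0}
    - {"jaw": 0, "x": 0, "y": 0, "z": 15, "ax": 0, "ay": 0, "az": 0}
    - {"jaw": 0, "x": 0, "y": 0, "z": 0, "ax": 0, "ay": 0, "az": 0}
    - {"jaw": 0, "x": 0, "y": 0, "z": 0, "ax": 0, "ay": 0, "az": 0}
    - {"jaw": 0, "x": 0, "y": 0, "z": 0, "ax": 0, "ay": 0, "az": 0}

```text
clock: 3.12
tool_pos: [0.6084, 0.0331, 0.0805]
tcp_rot: [0.466, 3.105, 0.001]
force: [-0.9, 0.4, 0.3]
finger_gap: 0.002
finger_force: 0.0
```

Emit:
arm_command:
  motion:
    - {"jaw": 0, "x": 0, "y": 0, "z": 2, "ax": 0, "ay": 0, "az": 0}
    - {"jaw": 0, "x": 0, "y": 0, "z": 0, "ax": 0, "ay": 0, "az": 0}
    - {"jaw": 0, "x": 0, "y": 0, "z": 0, "ax": 0, "ay": 0, "az": 0}

```text
clock: 3.37
tool_pos: [0.6078, 0.0328, 0.0775]
tcp_rot: [0.467, 3.106, 0.001]
force: [0.1, -0.4, -0.1]
finger_gap: -0.001
finger_force: 0.0
```

Emit:
arm_command:
  motion:
    - {"jaw": 0, "x": 0, "y": 0, "z": 2, "ax": 0, "ay": 0, "az": 0}
    - {"jaw": 0, "x": 0, "y": 0, "z": 0, "ax": 0, "ay": 0, "az": 0}
    - {"jaw": 0, "x": 0, "y": 0, "z": 0, "ax": 0, "ay": 0, "az": 0}

```text
clock: 3.62
tool_pos: [0.6074, 0.0326, 0.0747]
tcp_rot: [-0.468, -3.106, 0.0]
force: [0.7, 0.7, 0.1]
finger_gap: 0.003
finger_force: 0.0
```

Emit:
arm_command:
  motion:
    - {"jaw": 0, "x": 0, "y": 0, "z": 1, "ax": 0, "ay": 0, "az": 0}
    - {"jaw": 0, "x": 0, "y": 0, "z": 0, "ax": 0, "ay": 0, "az": 0}
    - {"jaw": 0, "x": 0, "y": 0, "z": 0, "ax": 0, "ay": 0, "az": 0}

```text
clock: 3.87
tool_pos: [0.6075, 0.0326, 0.0737]
tcp_rot: [-0.468, -3.106, 0.0]
force: [-0.2, -0.0, -0.6]
finger_gap: -0.001
finger_force: 0.0
```

Emit:
arm_command:
  motion:
    - {"jaw": 0, "x": 0, "y": 0, "z": 1, "ax": 0, "ay": 0, "az": 0}
    - {"jaw": 0, "x": 0, "y": 0, "z": 0, "ax": 0, "ay": 0, "az": 0}
    - {"jaw": 0, "x": 0, "y": 0, "z": 0, "ax": 0, "ay": 0, "az": 0}

```text
clock: 4.12
tool_pos: [0.6075, 0.0326, 0.0727]
tcp_rot: [-0.468, -3.106, 0.0]
force: [0.1, -0.4, 0.2]
finger_gap: 0.002
finger_force: 0.0
```

Emit:
arm_command:
  motion:
    - {"jaw": 0, "x": 0, "y": 0, "z": 1, "ax": 0, "ay": 0, "az": 0}
    - {"jaw": 0, "x": 0, "y": 0, "z": 0, "ax": 0, "ay": 0, "az": 0}
    - {"jaw": 0, "x": 0, "y": 0, "z": 0, "ax": 0, "ay": 0, "az": 0}

```text
clock: 4.37
tool_pos: [0.6075, 0.0326, 0.0717]
tcp_rot: [-0.468, -3.106, -0.0]
force: [-0.4, 0.2, 0.1]
finger_gap: 0.0
finger_force: 0.0
```

Emit:
arm_command:
  motion:
    - {"jaw": 0, "x": 0, "y": 0, "z": 0.5, "ax": 0, "ay": 0, "az": 0}
    - {"jaw": 0, "x": 0, "y": 0, "z": 0, "ax": 0, "ay": 0, "az": 0}
    - {"jaw": 0, "x": 0, "y": 0, "z": 0, "ax": 0, "ay": 0, "az": 0}

```text
clock: 4.62
tool_pos: [0.6075, 0.0326, 0.0713]
tcp_rot: [-0.468, -3.107, -0.0]
force: [0.5, 0.5, 0.5]
finger_gap: -0.0
finger_force: 0.0
```

Emit:
arm_command:
  motion:
    - {"jaw": 0, "x": 0, "y": 0, "z": 0.5, "ax": 0, "ay": 0, "az": 0}
    - {"jaw": 0, "x": 0, "y": 0, "z": 0, "ax": 0, "ay": 0, "az": 0}
    - {"jaw": 0, "x": 0, "y": 0, "z": 0, "ax": 0, "ay": 0, "az": 0}

```text
clock: 4.87
tool_pos: [0.6075, 0.0326, 0.0708]
tcp_rot: [-0.468, -3.107, -0.0]
force: [-0.3, 0.2, 0.1]
finger_gap: 0.005
finger_force: 0.0
```

Emit:
arm_command:
  motion:
    - {"jaw": 0, "x": 0, "y": 0, "z": 0.5, "ax": 0, "ay": 0, "az": 0}
    - {"jaw": 0, "x": 0, "y": 0, "z": 0, "ax": 0, "ay": 0, "az": 0}
    - {"jaw": 0, "x": 0, "y": 0, "z": 0, "ax": 0, "ay": 0, "az": 0}

```text
clock: 5.12
tool_pos: [0.6075, 0.0326, 0.0703]
tcp_rot: [-0.468, -3.107, 0.0]
force: [-0.5, -0.2, 0.1]
finger_gap: -0.001
finger_force: 0.0
```

Emit:
arm_command:
  motion:
    - {"jaw": 0, "x": 0, "y": 0, "z": 0.5, "ax": 0, "ay": 0, "az": 0}
    - {"jaw": 0, "x": 0, "y": 0, "z": 0, "ax": 0, "ay": 0, "az": 0}
    - {"jaw": 0, "x": 0, "y": 0, "z": 0, "ax": 0, "ay": 0, "az": 0}

```text
clock: 5.37
tool_pos: [0.6075, 0.0326, 0.0698]
tcp_rot: [-0.468, -3.107, -0.0]
force: [0.4, -0.2, -0.1]
finger_gap: -0.0
finger_force: 0.0
```

Emit:
arm_command:
  motion:
    - {"jaw": 0, "x": 0, "y": 0, "z": 0.5, "ax": 0, "ay": 0, "az": 0}
    - {"jaw": 0, "x": 0, "y": 0, "z": 0, "ax": 0, "ay": 0, "az": 0}
    - {"jaw": 0, "x": 0, "y": 0, "z": 0, "ax": 0, "ay": 0, "az": 0}

```text
clock: 5.62
tool_pos: [0.6075, 0.0326, 0.0693]
tcp_rot: [-0.468, -3.107, -0.0]
force: [0.2, -0.5, -0.0]
finger_gap: 0.002
finger_force: 0.0
```

```bash
python3 - <<'E'
from h import *
o=[]
for n in("top","side"):
    im=vision.capture(n)[:,:,::-1];im=im[160:260,230:360] if n=="top" else im[170:270,210:340]
    o.append(cv2.resize(im,None,fx=3,fy=5.9,interpolation=3) if 0 else cv2.resize(im,None,fx=3,fy=3,interpolation=3))
cv2.imwrite("pics/c2.png",np.hstack(o));print(telemetry.get_state()["force"],telemetry.get_state()["joint_efforts"])
E
```

```text
[0.60786335 0.01250335 0.06841786] [-1.95244080e-03 -5.61614192e+01  5.61421528e+00 -2.07419854e+01
  9.43710009e-03  1.91989719e-03  7.55535393e-05]
```

View pics/c2.png

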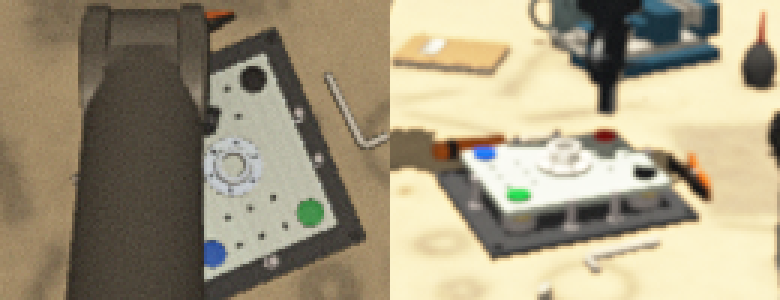

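The side view shows the fingertip at about (281.7,207), still well above the red pad at (282,215). I'll compare this with where the tip should project.

```bash
cat >> h.py <<'E'
def proj(n,X):
    c=vision.get_calibration(n);return cv2.projectPoints(np.array([X],float),cv2.Rodrigues(c["R"])[0],c["t"],c["intrinsics"],np.array([c["k1"],0,0,0,0.]))[0][0,0]
E
python3 - <<'E'
from h import *
print("tip now",proj("side",[.6075,.0326,.0443]),"tcp",proj("side",[.6075,.0326,.0693]),"tip before",proj("side",[.6019,.0395,.0884]))
for k,X in dict(red=(.607,.033,.048),black=(.6455,-.066,.048),green=(.5095,-.119,.048),blue=(.471,-.02,.048)).items(): print(k,proj("side",X),proj("top",X))
im=vision.capture("side")[:,:,::-1]
cv2.imwrite("pics/c3.png",cv2.resize(im[185:245,230:310],None,fx=8,fy=8,interpolation=cv2.INTER_NEAREST))
E
```

```text
tip now [281.61076535 214.78799866] tcp [281.8017847  208.17858288] tip before [280.2248543  202.27765994]
red [281.48914687 213.76736435] [281.59532775 199.67459903]
black [294.77238162 226.36835924] [314.08051809 186.17506147]
green [252.6645137  233.68318206] [333.09426365 230.73910965]
blue [241.55828549 220.13844374] [300.37779427 244.43731284]
```

View pics/c3.png

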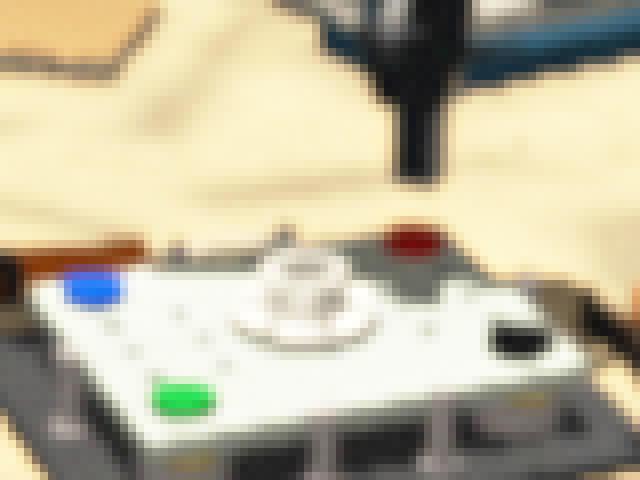

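The visible tip is at row 208, about where the TCP projects, so the tip ends roughly 25 mm higher than I assumed. I'll keep going down, guarded by the force reading.

Emit:
arm_command:
  motion:
    - {"jaw": 0, "x": 0, "y": 0, "z": 3, "ax": 0, "ay": 0, "az": 0}
    - {"jaw": 0, "x": 0, "y": 0, "z": 3, "ax": 0, "ay": 0, "az": 0}
    - {"jaw": 0, "x": 0, "y": 0, "z": 2, "ax": 0, "ay": 0, "az": 0}
    - {"jaw": 0, "x": 0, "y": 0, "z": 0, "ax": 0, "ay": 0, "az": 0}

```text
clock: 6.1
tool_pos: [0.607, 0.0326, 0.0606]
tcp_rot: [-0.467, -3.106, 0.0]
force: [-0.0, -0.6, -0.3]
finger_gap: -0.001
finger_force: 0.0
```

Emit:
arm_command:
  motion:
    - {"jaw": 0, "x": 0, "y": 0, "z": 2, "ax": 0, "ay": 0, "az": 0}
    - {"jaw": 0, "x": 0, "y": 0, "z": 2, "ax": 0, "ay": 0, "az": 0}
    - {"jaw": 0, "x": 0, "y": 0, "z": 0, "ax": 0, "ay": 0, "az": 0}
    - {"jaw": 0, "x": 0, "y": 0, "z": 0, "ax": 0, "ay": 0, "az": 0}

```text
clock: 6.43
tool_pos: [0.6074, 0.0326, 0.0571]
tcp_rot: [-0.468, -3.106, 0.0]
force: [-1.1, 1.0, -0.1]
finger_gap: 0.001
finger_force: 0.0
```

```bash
python3 - <<'E'
from h import *
s=telemetry.get_state();print(s["tool_pos"],s["force"],s["clock"]);p=s["tool_pos"];print(proj("side",p))
o=[]
for n in("top","side"):
    im=vision.capture(n)[:,:,::-1];im=im[170:245,240:350] if n=="top" else im[175:250,220:330]
    o.append(cv2.resize(im,None,fx=3.6,fy=3.6,interpolation=cv2.INTER_NEAREST))
cv2.imwrite("pics/c4.png",np.hstack(o))
E
```

```text
[0.60740911 0.03263924 0.05712962] [-1.08319584  1.04397178 -0.09587453] 6.4333
[281.6816529  211.40290422]
```

View pics/c4.png

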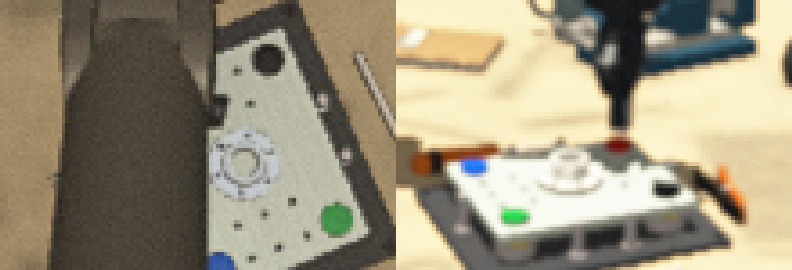

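The side view now shows the tip at about (282,212), at the upper edge of the red pad and nearly touching. I'll go on in 1 mm steps.

Emit:
arm_command:
  motion:
    - {"jaw": 0, "x": 0, "y": 0, "z": 1, "ax": 0, "ay": 0, "az": 0}
    - {"jaw": 0, "x": 0, "y": 0, "z": 1, "ax": 0, "ay": 0, "az": 0}
    - {"jaw": 0, "x": 0, "y": 0, "z": 1, "ax": 0, "ay": 0, "az": 0}
    - {"jaw": 0, "x": 0, "y": 0, "z": 0, "ax": 0, "ay": 0, "az": 0}
    - {"jaw": 0, "x": 0, "y": 0, "z": 0, "ax": 0, "ay": 0, "az": 0}

```text
clock: 6.95
tool_pos: [0.6074, 0.0326, 0.0542]
tcp_rot: [-0.468, -3.106, 0.0]
force: [-0.4, 0.1, -0.3]
finger_gap: 0.001
finger_force: 0.0
```

Emit:
arm_command:
  motion:
    - {"jaw": 0, "x": 0, "y": 0, "z": 1, "ax": 0, "ay": 0, "az": 0}
    - {"jaw": 0, "x": 0, "y": 0, "z": 1, "ax": 0, "ay": 0, "az": 0}
    - {"jaw": 0, "x": 0, "y": 0, "z": 0, "ax": 0, "ay": 0, "az": 0}
    - {"jaw": 0, "x": 0, "y": 0, "z": 0, "ax": 0, "ay": 0, "az": 0}

```text
clock: 7.28
tool_pos: [0.6074, 0.0326, 0.0522]
tcp_rot: [-0.468, -3.106, 0.0]
force: [0.8, -1.4, -0.2]
finger_gap: -0.001
finger_force: 0.0
```

Emit:
arm_command:
  motion:
    - {"jaw": 0, "x": 0, "y": 0, "z": 1, "ax": 0, "ay": 0, "az": 0}
    - {"jaw": 0, "x": 0, "y": 0, "z": 0, "ax": 0, "ay": 0, "az": 0}
    - {"jaw": 0, "x": 0, "y": 0, "z": 0, "ax": 0, "ay": 0, "az": 0}

```text
clock: 7.53
tool_pos: [0.6075, 0.0326, 0.0512]
tcp_rot: [-0.468, -3.106, 0.0]
force: [0.2, 0.4, -0.4]
finger_gap: -0.003
finger_force: 0.0
```

Emit:
arm_command:
  motion:
    - {"jaw": 0, "x": 0, "y": 0, "z": 1, "ax": 0, "ay": 0, "az": 0}
    - {"jaw": 0, "x": 0, "y": 0, "z": 0, "ax": 0, "ay": 0, "az": 0}
    - {"jaw": 0, "x": 0, "y": 0, "z": 0, "ax": 0, "ay": 0, "az": 0}

```text
clock: 7.78
tool_pos: [0.6074, 0.0326, 0.0502]
tcp_rot: [-0.468, -3.106, 0.0]
force: [1.0, -0.2, -0.4]
finger_gap: -0.001
finger_force: 0.0
```

Emit:
arm_command:
  motion:
    - {"jaw": 0, "x": 0, "y": 0, "z": 1, "ax": 0, "ay": 0, "az": 0}
    - {"jaw": 0, "x": 0, "y": 0, "z": 0, "ax": 0, "ay": 0, "az": 0}
    - {"jaw": 0, "x": 0, "y": 0, "z": 0, "ax": 0, "ay": 0, "az": 0}

```text
clock: 8.03
tool_pos: [0.6074, 0.0326, 0.0492]
tcp_rot: [-0.468, -3.106, 0.0]
force: [0.2, -0.5, -0.2]
finger_gap: -0.002
finger_force: 0.0
```

Emit:
arm_command:
  motion:
    - {"jaw": 0, "x": 0, "y": 0, "z": 1, "ax": 0, "ay": 0, "az": 0}
    - {"jaw": 0, "x": 0, "y": 0, "z": 0, "ax": 0, "ay": 0, "az": 0}
    - {"jaw": 0, "x": 0, "y": 0, "z": 0, "ax": 0, "ay": 0, "az": 0}

```text
clock: 8.28
tool_pos: [0.6074, 0.0326, 0.0482]
tcp_rot: [-0.468, -3.106, 0.0]
force: [0.8, -0.1, -0.3]
finger_gap: 0.001
finger_force: 0.0
```

```bash
cat > prof.py <<'E'
from h import *
s=telemetry.get_state();print(s["tool_pos"],s["force"],s["clock"]);print("tcp proj",proj("side",s["tool_pos"]),proj("top",s["tool_pos"]))
im=vision.capture("side")
for v in range(203,220): print(v,[tuple(int(c) for c in im[v,u]) for u in(279,281,283,285)])
E
python3 prof.py
```

```text
[0.60741885 0.03264027 0.04819704] [ 0.81068897 -0.14989231 -0.27882011] 8.2833
tcp proj [281.61641473 213.75886203] [281.70987174 199.52585545]
203 [(53, 50, 44), (21, 24, 24), (26, 25, 27), (152, 133, 101)]
204 [(100, 90, 72), (18, 18, 21), (40, 42, 41), (177, 155, 120)]
205 [(126, 113, 89), (20, 23, 22), (52, 53, 52), (177, 157, 124)]
206 [(122, 111, 88), (20, 20, 23), (58, 57, 58), (177, 159, 126)]
207 [(113, 100, 82), (23, 22, 27), (54, 55, 54), (186, 165, 129)]
208 [(113, 101, 83), (21, 22, 25), (54, 55, 53), (191, 169, 134)]
209 [(117, 105, 84), (21, 23, 26), (56, 59, 59), (196, 174, 138)]
210 [(123, 108, 88), (18, 20, 22), (57, 57, 56), (202, 178, 140)]
211 [(124, 111, 89), (21, 23, 25), (64, 62, 61), (217, 192, 149)]
212 [(129, 113, 91), (42, 41, 42), (75, 74, 71), (225, 199, 152)]
213 [(127, 98, 80), (79, 65, 63), (90, 82, 79), (205, 180, 139)]
214 [(114, 58, 49), (105, 59, 56), (102, 65, 61), (157, 129, 101)]
215 [(110, 32, 28), (111, 27, 25), (112, 33, 31), (116, 83, 71)]
216 [(111, 54, 49), (114, 35, 32), (112, 44, 39), (108, 90, 82)]
217 [(110, 89, 80), (112, 79, 71), (111, 85, 76), (105, 102, 91)]
218 [(107, 107, 96), (109, 106, 94), (105, 103, 93), (93, 94, 86)]
219 [(105, 107, 98), (108, 109, 100), (108, 110, 101), (126, 129, 115)]
```

```bash
python3 - <<'E'
from h import *
p=np.array([.1985,.6445,.2278]);yt=np.array([.2943,.9557,0]);o=[]
for n in("top","side"):
    im=cv2.imread(f"pics/{n}0.png");a=proj(n,p);print(n,a,[proj(n,p+[0,0,d]) for d in(-.025,.048)])
    x0,y0=max(0,int(a[0])-35),int(a[1])-30;c=cv2.resize(im[y0:y0+65,x0:x0+70],(400,371),interpolation=cv2.INTER_NEAREST);f=400/70
    for q,col in((p,(0,255,255)),(p-[0,0,.025]+yt*.05,(0,255,0)),(p-[0,0,.025]-yt*.05,(0,255,0)),(p-[0,0,.025],(255,0,255)),(p+[0,0,.048],(255,255,0))):
        b=(proj(n,q)-[x0,y0]+.5)*f;cv2.circle(c,tuple(int(v) for v in b),3,col,-1)
    o.append(c)
cv2.imwrite("pics/c5.png",np.hstack(o))
E
```

```text
top [ 54.88609931 350.06032107] [array([ 59.27516326, 348.35345286]), array([ 46.00083909, 353.51192145])]
side [187.50002544 123.03768455] [array([187.83027659, 128.41488415]), array([186.85970552, 112.56401832])]
```

View pics/c5.png

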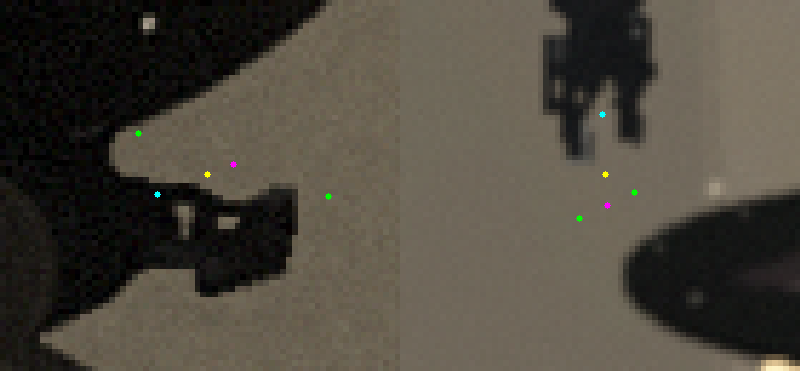

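```bash
python3 - <<'E'
from h import *
for t in((69.3,359.8),(70,355),(69,366),(60,360)):
    for s in((182.5,120.2),):
        X,e=tri(t,s);print(t,s,X.round(3),np.round(e,3))
p=np.array([.1985,.6445,.2278]);yt=np.array([.2943,.9557,0]);print("expected -y tip",p-[0,0,.012]-yt*.05)
E
```

```text
(69.3, 359.8) (182.5, 120.2) [0.182 0.593 0.252] [0.004 0.004]
(70, 355) (182.5, 120.2) [0.188 0.59  0.252] [0.002 0.002]
(69, 366) (182.5, 120.2) [0.174 0.594 0.253] [0.012 0.012]
(60, 360) (182.5, 120.2) [0.178 0.622 0.246] [0.002 0.002]
expected -y tip [0.183785 0.596715 0.2158  ]
```

Triangulating the finger in the start pictures gives xy as expected, but a tip about 36 mm higher than assumed. So I'm laterally right over the pad and contact should come at TCP z of about 0.037–0.040.

Emit:
arm_command:
  motion:
    - {"jaw": 0, "x": 0, "y": 0, "z": 2, "ax": 0, "ay": 0, "az": 0}
    - {"jaw": 0, "x": 0, "y": 0, "z": 2, "ax": 0, "ay": 0, "az": 0}
    - {"jaw": 0, "x": 0, "y": 0, "z": 0, "ax": 0, "ay": 0, "az": 0}
    - {"jaw": 0, "x": 0, "y": 0, "z": 0, "ax": 0, "ay": 0, "az": 0}

```text
clock: 8.67
tool_pos: [0.6078, 0.0327, 0.0451]
tcp_rot: [0.468, 3.106, 0.001]
force: [-2.2, 0.2, 8.8]
finger_gap: 0.004
finger_force: 4.4
```

Emit:
arm_command:
  motion:
    - {"jaw": 0, "x": 0, "y": 0, "z": 1, "ax": 0, "ay": 0, "az": 0}
    - {"jaw": 0, "x": 0, "y": 0, "z": 1, "ax": 0, "ay": 0, "az": 0}
    - {"jaw": 0, "x": 0, "y": 0, "z": 0, "ax": 0, "ay": 0, "az": 0}

```text
clock: 8.92
tool_pos: [0.6078, 0.0328, 0.0445]
tcp_rot: [0.468, 3.106, 0.002]
force: [-7.5, 0.7, 21.4]
finger_gap: -0.004
finger_force: 10.9
```

Emit:
arm_command:
  motion:
    - {"jaw": 0, "x": 0, "y": 0, "z": 1, "ax": 0, "ay": 0, "az": 0}
    - {"jaw": 0, "x": 0, "y": 0, "z": 0, "ax": 0, "ay": 0, "az": 0}
    - {"jaw": 0, "x": 0, "y": 0, "z": 0, "ax": 0, "ay": 0, "az": 0}

```text
clock: 9.17
tool_pos: [0.6078, 0.0328, 0.0442]
tcp_rot: [0.468, 3.106, 0.002]
force: [-9.1, 1.3, 27.5]
finger_gap: -0.003
finger_force: 13.9
```

Emit:
arm_command:
  motion:
    - {"jaw": 0, "x": 0, "y": 0, "z": 1, "ax": 0, "ay": 0, "az": 0}
    - {"jaw": 0, "x": 0, "y": 0, "z": 0, "ax": 0, "ay": 0, "az": 0}
    - {"jaw": 0, "x": 0, "y": 0, "z": 0, "ax": 0, "ay": 0, "az": 0}

```text
clock: 9.42
tool_pos: [0.6079, 0.0329, 0.0439]
tcp_rot: [0.468, 3.106, 0.003]
force: [-11.5, 0.9, 34.2]
finger_gap: 0.0
finger_force: 17.0
```

Contact came at about z 0.0458 and I batched too many steps, so the force reached 34 N (under the limit). Red is stiff, so it is sound. I'm lifting and going to black, with smaller steps from here.

Emit:
arm_command:
  motion:
    - {"jaw": 0, "x": 0, "y": 0, "z": -8, "ax": 0, "ay": 0, "az": 0}
    - {"jaw": 0, "x": 0, "y": 0, "z": -17, "ax": 0, "ay": 0, "az": 0}
    - {"jaw": 0, "x": 0, "y": 0, "z": 0, "ax": 0, "ay": 0, "az": 0}
    - {"jaw": 0, "x": 0, "y": 0, "z": 0, "ax": 0, "ay": 0, "az": 0}

```text
clock: 9.75
tool_pos: [0.6082, 0.0327, 0.0658]
tcp_rot: [0.467, 3.105, 0.001]
force: [0.3, -0.4, -0.6]
finger_gap: 0.002
finger_force: 0.0
```

```bash
python3 g.py black green blue
```

```text
9.75 [0.6082 0.0327 0.0658] F [ 0.33 -0.44 -0.57] q [-0.35  0.57  0.26  1.86 -0.21  0.73  1.3 ] 
R [[-0.956, 0.294, 0.002], [0.294, 0.956, 0.0], [-0.002, 0.001, -1.0]]
black tool mm [-64.7 -83.3   0. ]
green tool mm [  49.7 -174.    -0.2]
blue tool mm [115.6 -90.7  -0.3]
```

Emit:
arm_command:
  motion:
    - {"jaw": 0, "x": -20, "y": -25, "z": 0, "ax": 0, "ay": 0, "az": 0}
    - {"jaw": 0, "x": -25, "y": -32, "z": 0, "ax": 0, "ay": 0, "az": 0}
    - {"jaw": 0, "x": -20, "y": -26, "z": 0, "ax": 0, "ay": 0, "az": 0}
    - {"jaw": 0, "x": 0, "y": 0, "z": 10, "ax": 0, "ay": 0, "az": 0}
    - {"jaw": 0, "x": 0, "y": 0, "z": 0, "ax": 0, "ay": 0, "az": 0}
    - {"jaw": 0, "x": 0, "y": 0, "z": 0, "ax": 0, "ay": 0, "az": 0}
    - {"jaw": 0, "x": 0, "y": 0, "z": 0, "ax": 0, "ay": 0, "az": 0}

```text
clock: 10.33
tool_pos: [0.6446, -0.0641, 0.0545]
tcp_rot: [-0.465, -3.105, -0.001]
force: [0.5, -0.0, 1.1]
finger_gap: 0.001
finger_force: 0.0
```

Emit:
arm_command:
  motion:
    - {"jaw": 0, "x": 0, "y": 0, "z": 4, "ax": 0, "ay": 0, "az": 0}
    - {"jaw": 0, "x": 0, "y": 0, "z": 2, "ax": 0, "ay": 0, "az": 0}
    - {"jaw": 0, "x": 0, "y": 0, "z": 0, "ax": 0, "ay": 0, "az": 0}
    - {"jaw": 0, "x": 0, "y": 0, "z": 0, "ax": 0, "ay": 0, "az": 0}

```text
clock: 10.67
tool_pos: [0.6451, -0.0652, 0.0492]
tcp_rot: [-0.466, -3.107, -0.0]
force: [0.4, -0.1, 0.3]
finger_gap: -0.001
finger_force: 0.0
```

Emit:
arm_command:
  motion:
    - {"jaw": 0, "x": 0, "y": 0, "z": 2, "ax": 0, "ay": 0, "az": 0}
    - {"jaw": 0, "x": 0, "y": 0, "z": 0, "ax": 0, "ay": 0, "az": 0}
    - {"jaw": 0, "x": 0, "y": 0, "z": 0, "ax": 0, "ay": 0, "az": 0}

```text
clock: 10.92
tool_pos: [0.6451, -0.0658, 0.0473]
tcp_rot: [-0.468, -3.107, 0.0]
force: [0.7, 0.4, -0.3]
finger_gap: -0.002
finger_force: 0.0
```

Emit:
arm_command:
  motion:
    - {"jaw": 0, "x": 0, "y": 0, "z": 1.5, "ax": 0, "ay": 0, "az": 0}
    - {"jaw": 0, "x": 0, "y": 0, "z": 0, "ax": 0, "ay": 0, "az": 0}
    - {"jaw": 0, "x": 0, "y": 0, "z": 0, "ax": 0, "ay": 0, "az": 0}

```text
clock: 11.17
tool_pos: [0.6451, -0.0659, 0.0457]
tcp_rot: [-0.468, -3.106, -0.0]
force: [0.2, -0.7, 0.0]
finger_gap: -0.002
finger_force: 0.0
```

Emit:
arm_command:
  motion:
    - {"jaw": 0, "x": 0, "y": 0, "z": 1, "ax": 0, "ay": 0, "az": 0}
    - {"jaw": 0, "x": 0, "y": 0, "z": 0, "ax": 0, "ay": 0, "az": 0}
    - {"jaw": 0, "x": 0, "y": 0, "z": 0, "ax": 0, "ay": 0, "az": 0}

```text
clock: 11.42
tool_pos: [0.6453, -0.0658, 0.0454]
tcp_rot: [0.468, 3.106, 0.0]
force: [-0.7, -0.2, 4.9]
finger_gap: 0.002
finger_force: 2.4
```

Emit:
arm_command:
  motion:
    - {"jaw": 0, "x": 0, "y": 0, "z": 0.6, "ax": 0, "ay": 0, "az": 0}
    - {"jaw": 0, "x": 0, "y": 0, "z": 0, "ax": 0, "ay": 0, "az": 0}
    - {"jaw": 0, "x": 0, "y": 0, "z": 0, "ax": 0, "ay": 0, "az": 0}

```text
clock: 11.67
tool_pos: [0.6453, -0.0659, 0.0452]
tcp_rot: [0.468, 3.106, 0.001]
force: [-4.1, -0.3, 8.2]
finger_gap: -0.004
finger_force: 4.2
```

Emit:
arm_command:
  motion:
    - {"jaw": 0, "x": 0, "y": 0, "z": -20, "ax": 0, "ay": 0, "az": 0}
    - {"jaw": 0, "x": 24, "y": -19, "z": 0, "ax": 0, "ay": 0, "az": 0}
    - {"jaw": 0, "x": 30, "y": -24, "z": 0, "ax": 0, "ay": 0, "az": 0}
    - {"jaw": 0, "x": 30, "y": -24, "z": 0, "ax": 0, "ay": 0, "az": 0}
    - {"jaw": 0, "x": 30, "y": -24, "z": 0, "ax": 0, "ay": 0, "az": 0}
    - {"jaw": 0, "x": 0, "y": 0, "z": 10, "ax": 0, "ay": 0, "az": 0}
    - {"jaw": 0, "x": 0, "y": 0, "z": 0, "ax": 0, "ay": 0, "az": 0}
    - {"jaw": 0, "x": 0, "y": 0, "z": 0, "ax": 0, "ay": 0, "az": 0}
    - {"jaw": 0, "x": 0, "y": 0, "z": 0, "ax": 0, "ay": 0, "az": 0}

```text
clock: 12.42
tool_pos: [0.5112, -0.1187, 0.0546]
tcp_rot: [0.466, 3.105, 0.001]
force: [0.3, 0.0, -0.5]
finger_gap: -0.004
finger_force: 0.0
```

Emit:
arm_command:
  motion:
    - {"jaw": 0, "x": 0, "y": 0, "z": 4, "ax": 0, "ay": 0, "az": 0}
    - {"jaw": 0, "x": 0, "y": 0, "z": 0, "ax": 0, "ay": 0, "az": 0}
    - {"jaw": 0, "x": 0, "y": 0, "z": 0, "ax": 0, "ay": 0, "az": 0}

```text
clock: 12.67
tool_pos: [0.51, -0.1188, 0.05]
tcp_rot: [-0.466, -3.107, -0.0]
force: [0.6, 0.0, -0.1]
finger_gap: 0.001
finger_force: 0.0
```

Emit:
arm_command:
  motion:
    - {"jaw": 0, "x": 0, "y": 0, "z": 3, "ax": 0, "ay": 0, "az": 0}
    - {"jaw": 0, "x": 0, "y": 0, "z": 0, "ax": 0, "ay": 0, "az": 0}
    - {"jaw": 0, "x": 0, "y": 0, "z": 0, "ax": 0, "ay": 0, "az": 0}

```text
clock: 12.92
tool_pos: [0.5094, -0.1192, 0.047]
tcp_rot: [-0.467, -3.106, 0.0]
force: [-0.0, 0.5, -0.2]
finger_gap: -0.003
finger_force: 0.0
```

Emit:
arm_command:
  motion:
    - {"jaw": 0, "x": 0, "y": 0, "z": 2, "ax": 0, "ay": 0, "az": 0}
    - {"jaw": 0, "x": 0, "y": 0, "z": 0, "ax": 0, "ay": 0, "az": 0}
    - {"jaw": 0, "x": 0, "y": 0, "z": 0, "ax": 0, "ay": 0, "az": 0}

```text
clock: 13.17
tool_pos: [0.5097, -0.1193, 0.0454]
tcp_rot: [0.468, 3.106, 0.0]
force: [0.0, 0.6, 1.7]
finger_gap: -0.001
finger_force: 1.1
```

Emit:
arm_command:
  motion:
    - {"jaw": 0, "x": 0, "y": 0, "z": 1.2, "ax": 0, "ay": 0, "az": 0}
    - {"jaw": 0, "x": 0, "y": 0, "z": 0, "ax": 0, "ay": 0, "az": 0}
    - {"jaw": 0, "x": 0, "y": 0, "z": 0, "ax": 0, "ay": 0, "az": 0}

```text
clock: 13.42
tool_pos: [0.5097, -0.1194, 0.0449]
tcp_rot: [0.468, 3.106, 0.001]
force: [-2.8, 0.6, 11.7]
finger_gap: -0.002
finger_force: 6.1
```

Green is stiff too. On to blue.

Emit:
arm_command:
  motion:
    - {"jaw": 0, "x": 0, "y": 0, "z": -20, "ax": 0, "ay": 0, "az": 0}
    - {"jaw": 0, "x": 20, "y": 25, "z": 0, "ax": 0, "ay": 0, "az": 0}
    - {"jaw": 0, "x": 24, "y": 30, "z": 0, "ax": 0, "ay": 0, "az": 0}
    - {"jaw": 0, "x": 22, "y": 28, "z": 0, "ax": 0, "ay": 0, "az": 0}
    - {"jaw": 0, "x": 0, "y": 0, "z": 10, "ax": 0, "ay": 0, "az": 0}
    - {"jaw": 0, "x": 0, "y": 0, "z": 0, "ax": 0, "ay": 0, "az": 0}
    - {"jaw": 0, "x": 0, "y": 0, "z": 0, "ax": 0, "ay": 0, "az": 0}
    - {"jaw": 0, "x": 0, "y": 0, "z": 0, "ax": 0, "ay": 0, "az": 0}

```text
clock: 14.08
tool_pos: [0.4713, -0.0218, 0.0541]
tcp_rot: [0.471, 3.106, -0.001]
force: [0.7, -0.6, -0.7]
finger_gap: -0.001
finger_force: 0.0
```

Emit:
arm_command:
  motion:
    - {"jaw": 0, "x": 0, "y": 0, "z": 4, "ax": 0, "ay": 0, "az": 0}
    - {"jaw": 0, "x": 0, "y": 0, "z": 0, "ax": 0, "ay": 0, "az": 0}
    - {"jaw": 0, "x": 0, "y": 0, "z": 0, "ax": 0, "ay": 0, "az": 0}

```text
clock: 14.33
tool_pos: [0.4709, -0.0214, 0.0498]
tcp_rot: [-0.47, -3.106, 0.0]
force: [-0.2, 0.4, -0.2]
finger_gap: 0.006
finger_force: 0.0
```

Emit:
arm_command:
  motion:
    - {"jaw": 0, "x": 0, "y": 0, "z": 4, "ax": 0, "ay": 0, "az": 0}
    - {"jaw": 0, "x": 0, "y": 0, "z": 0, "ax": 0, "ay": 0, "az": 0}
    - {"jaw": 0, "x": 0, "y": 0, "z": 0, "ax": 0, "ay": 0, "az": 0}

```text
clock: 14.58
tool_pos: [0.4706, -0.0206, 0.0458]
tcp_rot: [-0.468, -3.106, 0.0]
force: [0.3, 0.7, -0.4]
finger_gap: 0.002
finger_force: 0.0
```

Emit:
arm_command:
  motion:
    - {"jaw": 0, "x": 0, "y": 0, "z": 1.5, "ax": 0, "ay": 0, "az": 0}
    - {"jaw": 0, "x": 0, "y": 0, "z": 0, "ax": 0, "ay": 0, "az": 0}
    - {"jaw": 0, "x": 0, "y": 0, "z": 0, "ax": 0, "ay": 0, "az": 0}

```text
clock: 14.83
tool_pos: [0.4707, -0.0205, 0.0446]
tcp_rot: [-0.468, -3.106, -0.0]
force: [-0.6, -0.0, 3.7]
finger_gap: 0.002
finger_force: 2.2
```

Emit:
arm_command:
  motion:
    - {"jaw": 0, "x": 0, "y": 0, "z": 1.5, "ax": 0, "ay": 0, "az": 0}
    - {"jaw": 0, "x": 0, "y": 0, "z": 0, "ax": 0, "ay": 0, "az": 0}
    - {"jaw": 0, "x": 0, "y": 0, "z": 0, "ax": 0, "ay": 0, "az": 0}

```text
clock: 15.08
tool_pos: [0.4705, -0.0204, 0.0432]
tcp_rot: [-0.467, -3.106, -0.0]
force: [-3.4, 0.4, 6.7]
finger_gap: -0.003
finger_force: 3.5
```

Blue gives: it sank about 2.5 mm at 4–7 N. I'm releasing it to end the feel-press, then pressing it flat.

Emit:
arm_command:
  motion:
    - {"jaw": 0, "x": 0, "y": 0, "z": -8, "ax": 0, "ay": 0, "az": 0}
    - {"jaw": 0, "x": 0, "y": 0, "z": 0, "ax": 0, "ay": 0, "az": 0}
    - {"jaw": 0, "x": 0, "y": 0, "z": 0, "ax": 0, "ay": 0, "az": 0}
    - {"jaw": 0, "x": 0, "y": 0, "z": 0, "ax": 0, "ay": 0, "az": 0}

```text
clock: 15.42
tool_pos: [0.471, -0.0204, 0.0511]
tcp_rot: [0.467, 3.106, 0.0]
force: [-0.4, 0.1, 0.2]
finger_gap: -0.0
finger_force: 0.0
```

Emit:
arm_command:
  motion:
    - {"jaw": 0, "x": 0, "y": 0, "z": 4, "ax": 0, "ay": 0, "az": 0}
    - {"jaw": 0, "x": 0, "y": 0, "z": 2, "ax": 0, "ay": 0, "az": 0}
    - {"jaw": 0, "x": 0, "y": 0, "z": 1, "ax": 0, "ay": 0, "az": 0}
    - {"jaw": 0, "x": 0, "y": 0, "z": 1, "ax": 0, "ay": 0, "az": 0}
    - {"jaw": 0, "x": 0, "y": 0, "z": 1, "ax": 0, "ay": 0, "az": 0}
    - {"jaw": 0, "x": 0, "y": 0, "z": 0, "ax": 0, "ay": 0, "az": 0}
    - {"jaw": 0, "x": 0, "y": 0, "z": 0, "ax": 0, "ay": 0, "az": 0}

```text
clock: 16.0
tool_pos: [0.4703, -0.0201, 0.042]
tcp_rot: [-0.467, -3.105, -0.001]
force: [-3.2, 1.4, 8.8]
finger_gap: -0.002
finger_force: 4.6
```

Emit:
arm_command:
  motion:
    - {"jaw": 0, "x": 0, "y": 0, "z": 1, "ax": 0, "ay": 0, "az": 0}
    - {"jaw": 0, "x": 0, "y": 0, "z": 0, "ax": 0, "ay": 0, "az": 0}
    - {"jaw": 0, "x": 0, "y": 0, "z": 0, "ax": 0, "ay": 0, "az": 0}

```text
clock: 16.25
tool_pos: [0.4701, -0.02, 0.0411]
tcp_rot: [-0.467, -3.105, -0.001]
force: [-4.4, 1.7, 10.1]
finger_gap: 0.0
finger_force: 5.4
```

Emit:
arm_command:
  motion:
    - {"jaw": 0, "x": 0, "y": 0, "z": 1, "ax": 0, "ay": 0, "az": 0}
    - {"jaw": 0, "x": 0, "y": 0, "z": 0, "ax": 0, "ay": 0, "az": 0}
    - {"jaw": 0, "x": 0, "y": 0, "z": 0, "ax": 0, "ay": 0, "az": 0}

```text
clock: 16.5
tool_pos: [0.4701, -0.0199, 0.0404]
tcp_rot: [-0.467, -3.105, -0.001]
force: [-5.2, 2.5, 15.4]
finger_gap: -0.004
finger_force: 8.0
```

Emit:
arm_command:
  motion:
    - {"jaw": 0, "x": 0, "y": 0, "z": 0.5, "ax": 0, "ay": 0, "az": 0}
    - {"jaw": 0, "x": 0, "y": 0, "z": 0, "ax": 0, "ay": 0, "az": 0}
    - {"jaw": 0, "x": 0, "y": 0, "z": 0, "ax": 0, "ay": 0, "az": 0}

```text
clock: 16.75
tool_pos: [0.4701, -0.0199, 0.0403]
tcp_rot: [-0.467, -3.105, -0.002]
force: [-7.2, 2.4, 20.6]
finger_gap: -0.0
finger_force: 10.9
```

Emit:
arm_command:
  motion:
    - {"jaw": 0, "x": 0, "y": 0, "z": 0, "ax": 0, "ay": 0, "az": 0}
    - {"jaw": 0, "x": 0, "y": 0, "z": 0, "ax": 0, "ay": 0, "az": 0}
    - {"jaw": 0, "x": 0, "y": 0, "z": 0, "ax": 0, "ay": 0, "az": 0}
    - {"jaw": 0, "x": 0, "y": 0, "z": 0, "ax": 0, "ay": 0, "az": 0}
    - {"jaw": 0, "x": 0, "y": 0, "z": 0, "ax": 0, "ay": 0, "az": 0}
    - {"jaw": 0, "x": 0, "y": 0, "z": 0, "ax": 0, "ay": 0, "az": 0}

```text
clock: 17.25
tool_pos: [0.4701, -0.0199, 0.0403]
tcp_rot: [-0.467, -3.105, -0.002]
force: [-7.7, 2.4, 21.6]
finger_gap: -0.004
finger_force: 10.9
```

```bash
python3 - <<'E'
from h import *
im=vision.capture("side")[:,:,::-1];cv2.imwrite("pics/end.png",cv2.resize(im[170:270,200:330],None,fx=6,fy=6,interpolation=3))
E
```

```text
(no output)
```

View pics/end.png

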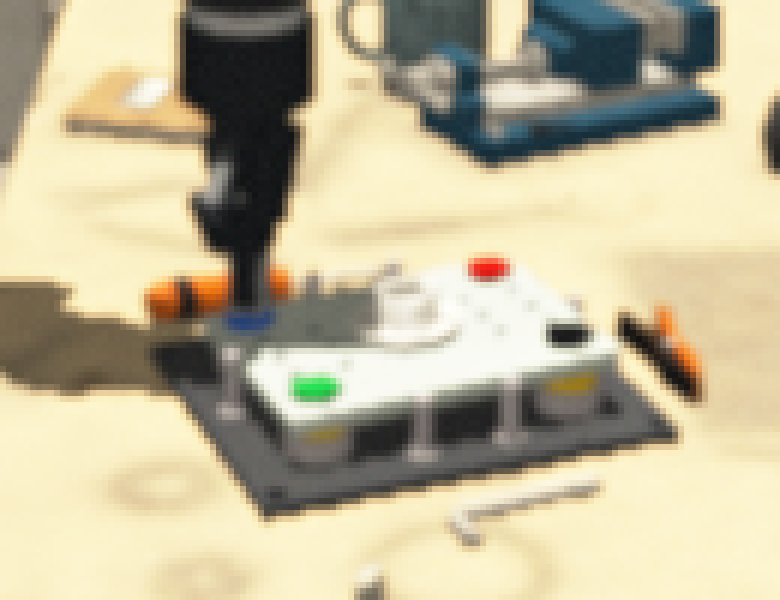

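The fingertip is on the blue pad at crop (250,315) and nothing around it has moved. More push no longer lowers it, so it has bottomed out about 5.4 mm down. I'll ease the force slightly and hand in.

Emit:
arm_command:
  motion:
    - {"jaw": 0, "x": 0, "y": 0, "z": -0.4, "ax": 0, "ay": 0, "az": 0}
    - {"jaw": 0, "x": 0, "y": 0, "z": 0, "ax": 0, "ay": 0, "az": 0}
    - {"jaw": 0, "x": 0, "y": 0, "z": 0, "ax": 0, "ay": 0, "az": 0}
    - {"jaw": 0, "x": 0, "y": 0, "z": 0, "ax": 0, "ay": 0, "az": 0}
    - {"jaw": 0, "x": 0, "y": 0, "z": 0, "ax": 0, "ay": 0, "az": 0}
    - {"jaw": 0, "x": 0, "y": 0, "z": 0, "ax": 0, "ay": 0, "az": 0}

```text
clock: 17.8
tool_pos: [0.47, -0.0199, 0.0404]
tcp_rot: [-0.467, -3.105, -0.001]
force: [-4.7, 1.9, 16.2]
finger_gap: -0.003
finger_force: 8.5
```

```bash
python3 -c "
from cell import r;print(r.hand_in())"
```

```text
the job is handed in; nothing more can be done
None
```

The blue corner is the one that gives; I handed in while holding it down steadily at about 16 N, bottomed out about 5.3 mm down, after red, black and green felt stiff. The red press peaked at about 34 N, more than I meant, because I sent several steps down at once.

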